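# Offer the raking-light lamp head up to its stand hinge and hold it for the pin

### The arm

A 7-joint arm with a two-finger parallel gripper is mounted at the origin on the work surface. World frame = base frame: x ahead of the robot, y to its left, z up, the work surface at z = 0. Lengths are in mm, angles in rad, forces in N, time in s.
With the tool pointing down it reaches from about 400 to 750 mm from the base axis. Payload 19.5 kg.
Tool frame: the origin (TCP) lies midway between the tips of the shut fingers; the grasp point (between the pads) lies manip.grip_depth behind it (manip.grip_depth is the distance from the TCP to the grasp point, in mm); z points along the fingers, y is the line along which they close (so a half turn about z gives the same grasp; the last joint's range is limited). The gripper opens to 85 mm and grips with 20 to 120 N. Pads are 22 mm wide; open, the fingers measure 114 mm over their backs; the gripper's body (76 mm by 85 mm) begins 54 mm behind the grasp point. The pads swing forward as they close: fully open they stand 13 mm farther back than shut.
Start: joints at [-1.275, 0.707, -0.028, 1.485, 0.022, 0.951, -0.075], TCP at [190.549, 542.481, 231.268] pointing down, gripper open.
Joint ranges: [-2.71, 2.71], [-0.32, 2.16], [-1.57, 1.52], [0, 2.45], [-1.46, 4.6], [0, 2.02], [-2.83, 2.83]. Speed limits (rad/s): [1.89, 1.89, 2.57, 2.57, 3.01, 3.01, 3.01].

### API

Orientations are given as a rotation vector (axis times angle).
In Python, from workcell import manip gives the robot as it stands.
- The arm moves only by the tool jog_arm, never from a script. Its arguments are lists of equal length, an entry for each row: "dp": the shift along the tool's x, y, z in units of 20 mm (1.0 is 20 mm), a list of three; "dr": the turn, a rotation vector about the tool's x, y, z in units of 30 degrees (1.0 is 30 degrees), a list of three; "fingers": the closure, from -1 (fully open) to 1 (shut). A call has 1 to 20 rows; each row shifts and turns the commanded pose from where the row before left it, along the tool's axes as they then stand; what a row does not reach is not made up. A row lasts 1/8 s, in which the tool goes at most 62.5 mm and 10.7 degrees, less where a joint would pass 70% of its speed; a pose out of reach is approached as far as the arm can. A call with a number of a shift or a turn outside -1 to 1 is refused whole. A call with a gripper value outside its range is refused whole. The fingers move at their own pace and stop on an object; the grip force is fixed at half the most. Time passes only in rows, so rows that do not move let the fingers close. It gives the time, the measured TCP pose, the force, the opening and the grip force at its end, in the units of the state.
- manip.get_state(): the state, without advancing time (a new reading comes with each control period).
- manip.get_image(name): name is "scene" or "top"; returns the picture (400x640x3 uint8, red, green, blue); there is no depth.
- manip.camera_model(name): a dict with "K" (3x3 intrinsics, pixels), "D" ([k1, k2, p1, p2, k3] as OpenCV has them; the pictures are not rectified), "R" (3x3) and "t" (3): a world point X has camera coordinates R X + t. Camera axes: x right, y down, z forward; pixel columns grow to the right and rows downward; lengths in mm; the calibration is good to about 2 mm. A picture is of the moment at which its call begins. camera_model takes no time and is no camera call.
- manip.hand_in(): hands the job in; it is judged then, once.
The state is a dict: "time": time; "q": joint angles; "qd": joint speeds; "tau": joint torques, N m; "tool_pos": TCP position; "tool_rot": TCP orientation; "contact_force": force on the tool from outside, world axes, zero at the start; "wrist_torque": the same for the moment, N m; "finger_gap": finger opening in mm; "grip_force": force on a finger pad.
Only numpy, scipy, OpenCV 4.12 (cv2) and the standard library are available. Lean on these libraries where they do the work, as an engineer would, in place of code of your own. Each camera call takes 0.05 s, during which the arm holds its last target. There are 200 camera calls.

### The job

Lift the rectangular lamp head off the rack until the hook on its back clears the rail, and lower its hinge knuckle between the two knuckles of the empty lamp stand, white light face towards the hammer, until the three pin holes line up. Finish still holding the lamp there in the gripper, upright and still, carrying its weight yourself instead of letting it sit on the bottom of the fork, so that a colleague can push the hinge pin through. Do not force the hinge, and leave the round lamp hanging and the hammer, the jar and the dish where they are.

Things in the scene. Friction and masses are not known exactly. Their poses are not given: they have to be found in the camera images.
- bar_lamp: Rectangular lamp head to fit, 0.18 to 0.34 kg, hanging on the rack. Origin: centre of the pin hole in its one hinge knuckle, at its lower end. z up, y along the hole, -x out of the white light face. Knuckle: barrel 16 mm wide in y, 22 mm outer, 12 mm hole. Above: neck 14 x 16 mm, leaf plate 26 x 44 mm, aluminium housing 30 (x) x 120 (y) mm, from z = 24 to 90 mm. Centre of mass z = 55.
- bar_lamp_top (a point): Centre of the rectangular lamp's top face, 90 mm above its pin hole. The upper 20 mm of the housing's front and back are flat, bare and parallel, 30 mm apart in x: pinch there from above.
- bar_lamp_hook (a point): Top of the hook on the rectangular lamp's back, where it rests on the rail's upper edge: x = 19, z = 54 mm from the lamp's origin. Hook 30 mm wide in y; its tongue hangs behind the rail, 28 mm deep (x = 22.5 to 25.5 mm), with a 7.5 mm gap over the 6 mm rail, so the lamp may hang tilted up to 4 degrees. It must rise 28 mm before it can leave the rail towards -x.
- bar_lamp_face (a point): Centre of the rectangular lamp's white light face: x = -15, z = 48 mm from its origin.
- round_lamp: Bystander: round lamp head, 72 mm in diameter, 30 mm thick, same knuckle, hook, materials and frame (origin at its pin hole), hanging beside the rectangular one on either side, 156 to 204 mm between centres.
- rack: Lamp rack, fixed. Origin: on the table under the rail's middle; z up, y along the rail, lamps hang on its -x side. Rail: flat steel bar 6 mm thick, 370 mm long, 30 mm high, upper edge 145 mm above the table, on two posts 16 x 20 mm, just behind it at y = -172 and 172 mm, equally high. Foot 70 x 380 x 10 mm.
- stand: Empty lamp stand, fixed: round base 150 mm in diameter, 14 mm thick, 18 mm post with a clamp collar, steel hinge fork on top. Origin: centre of the base underside; z up; -x towards the hammer.
- fork_hole (a point): Middle of the fork on its pin axis, 165 mm above the table: the lamp's pin hole centre belongs here. y along the pin axis, -x towards the hammer, where the white face must look. Two knuckles, barrels 22 mm outer, 12 mm hole, each 12 mm wide, 22 mm apart (3 mm spare each side of the lamp's). Open above, front and back; fork bottom 19 mm below this point: a lamp sitting on it is 8 mm too low.
- hammer: Bystander: hammer, 220 mm long, lying on a brown paper sheet (160 x 250 mm, white L-shaped photo scale on it) in front of the stand, roughly along the stand's y.
- jar: Bystander: brown glass jar with black lid, 60 mm in diameter, 70 mm high, on the table beyond the work; origin under its centre.
- dish: Bystander: steel dish 80 x 110 x 18 mm with the 10 mm hinge pin lying in it (one piece), on the table beyond the work; origin under its centre.
Mind the look-alikes: they are no part of the job. Leave any green look-alike of the bar_lamp alone. Several things look just like the stand: the one meant starts farthest to the robot's left.

How it is judged (in metres and radians):
On the way:
1. the rectangular lamp is off the rail: its pin hole is more than 60 mm from where it hung, in the grip of the fingers (distance of bar_lamp from where it was at the start of the episode above 0.06 m and contact force between bar_lamp and the fingers above 2 N and contact force between bar_lamp and rack below 0.1 N), for 0.2 s.
At the end, for the whole second after the job is handed in: Lamp gripped (over 2 N), at rest, upright within 10 deg, white face on the hammer's side; its pin hole within 4 mm of the fork's pin axis in height and fore-and-aft, 4.5 mm along it, axes parallel within 5.7 deg; under 6 N on the stand. At that height it cannot sit on the fork bottom (8 mm lower) (x of bar_lamp in the frame of fork_hole between -0.004 and 0.004 m and z of bar_lamp in the frame of fork_hole between -0.004 and 0.004 m and y of bar_lamp in the frame of fork_hole between -0.0045 and 0.0045 m and angle between the y axis of bar_lamp and the y axis of fork_hole, either way round below 0.1 rad and angle between bar_lamp's own z axis and vertical below 0.17 rad and x of bar_lamp_face in the frame of fork_hole below 0 m and contact force between bar_lamp and the fingers above 2 N and contact force between bar_lamp and stand below 6 N and linear speed of bar_lamp below 0.02 m/s); the arm keeps its last pose, push and grip.
It fails at once if the lamp is forced against the stand (more than 30 N) (contact force between bar_lamp and stand above 30 N).
It fails at once if the round lamp is disturbed (moved more than 30 mm) (distance of round_lamp from where it was at the start of the episode above 0.03 m).
It fails at once if the hammer is disturbed (moved more than 20 mm) (distance of hammer from where it was at the start of the episode above 0.02 m).
It fails at once if the jar is disturbed (moved more than 20 mm) (distance of jar from where it was at the start of the episode above 0.02 m).
It fails at once if the dish is disturbed (moved more than 20 mm) (distance of dish from where it was at the start of the episode above 0.02 m).
It also fails if it takes over 48 s, if anything falls off the work surface, if the arm or the gripper's body presses on something with over 40 N, if the wrist force passes 120 N, or if a joint passes its speed limit or range.

## Working session

There is one attempt and no reset: what is moved stays moved. The work goes in short steps, Python scripts to look and compute and a tool call to move; the robot and the scene stay as the last step left them, time stands still between calls to the robot, and variables do not carry over. Pictures are saved under pics/ and viewed, at most 10 in all, crops included, and the job is handed in when it is done.

Besides the shell and the picture viewer there is one more tool, called after ">>>" as name(argument=value, ...), one argument or row to a line, values as JSON. jog_arm: Moves the arm, as the interface text tells. Its arguments: {"type":"object","properties":{"dp":{"type":"array"},"dr":{"type":"array"},"fingers":{"type":"array"}},"required":["dp","dr","fingers"]}

```bash
mkdir -p pics; python3 - <<'E'
from workcell import manip
import cv2,numpy as np
for n in("scene","top"):
    im=manip.get_image(n); cv2.imwrite(f"pics/{n}0.png",im[:,:,::-1])
    c=manip.camera_model(n); print(n,{k:np.round(v,4).tolist() for k,v in c.items()})
    print(-np.array(c["R"]).T@np.array(c["t"]))
print(manip.get_state(),manip.grip_depth)
E
```

```text
scene {'K': [[507.2886, 0.0, 312.7908], [0.0, 507.2886, 197.3231], [0.0, 0.0, 1.0]], 'D': [0.0169, 0.0, 0.0, 0.0, 0.0], 'R': [[0.7205, 0.6934, 0.0112], [0.5341, -0.5445, -0.6468], [-0.4423, 0.472, -0.7626]], 't': [-319.4983, -242.3936, 1944.0517]}
[1219.58072982 -827.99706891 1329.36622448]
top {'K': [[511.9758, 0.0, 318.4382], [0.0, 511.9758, 206.8999], [0.0, 0.0, 1.0]], 'D': [-0.1631, 0.0, 0.0, 0.0, 0.0], 'R': [[-0.009, -0.9998, -0.0181], [-0.9869, 0.0118, -0.1611], [0.1613, 0.0164, -0.9868]], 't': [-86.5608, 532.0918, 1712.1467]}
[ 248.13725592 -120.92994602 1773.65859719]
{'time': 0.1, 'q': array([-1.2746667 ,  0.70700991, -0.02760281,  1.48492652,  0.02199384,
        0.95093107, -0.07549268]), 'qd': array([ 3.05999488e-05, -2.37393891e-03,  1.99160799e-03, -2.91056124e-03,
       -2.12653870e-04,  1.64939508e-03,  7.94784054e-04]), 'tau': array([ 2.10805498e-03, -8.84318089e+01,  1.23645376e+00, -2.36459827e+01,
        1.69755943e-02,  4.97229994e-03, -7.86304236e-05]), 'tool_pos': array([190.50561539, 542.2769715 , 230.89812659]), 'tool_rot': array([-5.28132515e-01, -3.09675031e+00,  1.51388878e-03]), 'contact_force': array([ 1.08517607, -0.17884859,  0.02551173]), 'wrist_torque': array([-0.00895435,  0.04065992,  0.01453476]), 'grip_force': 0.0, 'finger_gap': 85.11339181789336} 18.700000000000003
```

View pics/scene0.png

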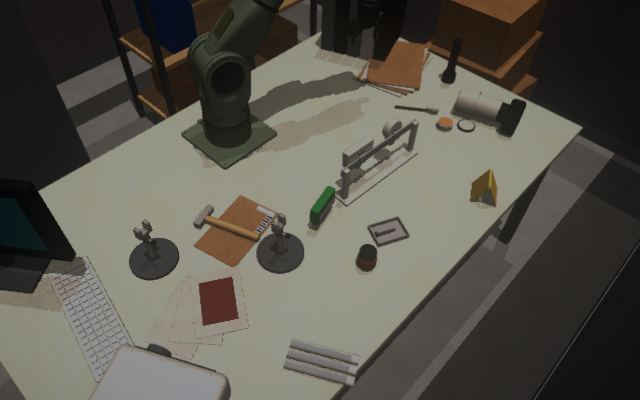

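View pics/top0.png

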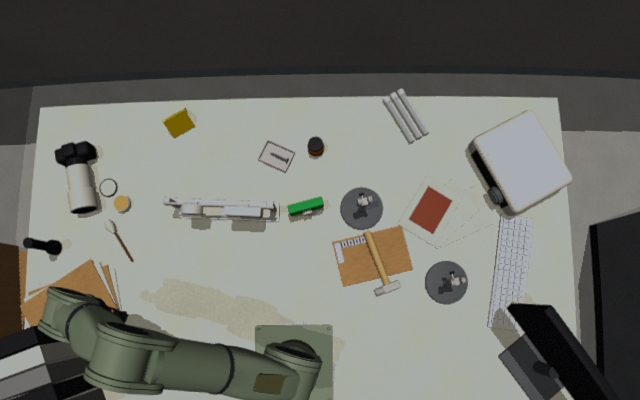

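The right-hand stand at top (447,282) is the decoy. The real one is at (362,208), next to the hammer. The rack is at (222,208), with the bar lamp near (250,211) and the round lamp near (190,211). The green look-alike is at (305,207). I'll zoom in for accurate pixels.

```bash
python3 - <<'E'
import cv2
a=cv2.imread("pics/top0.png"); b=cv2.imread("pics/scene0.png")
def up(im,x,y,w,h,s,n):
    c=cv2.resize(im[y:y+h,x:x+w],None,fx=s,fy=s,interpolation=cv2.INTER_CUBIC)
    c=cv2.convertScaleAbs(c,alpha=1.3,beta=15)
    for k in range(0,w,10): cv2.line(c,(k*s,0),(k*s,10 if k%50 else 22),(0,0,255),1)
    for k in range(0,h,10): cv2.line(c,(0,k*s),(10 if k%50 else 22,k*s),(0,0,255),1)
    cv2.imwrite(n,c)
A=cv2.resize(a[185:235,160:290],None,fx=6,fy=6,interpolation=cv2.INTER_CUBIC)
up(a,160,185,130,50,6,"pics/t1.png"); up(a,330,180,60,60,6,"pics/t2.png")
t1=cv2.imread("pics/t1.png"); t2=cv2.imread("pics/t2.png")
import numpy as np
o=np.zeros((300+270,780,3),np.uint8); o[:300]=t1; o[300:,:360]=t2[:270]
up(b,250,200,60,45,6,"pics/s2.png"); s2=cv2.imread("pics/s2.png"); o[300:570,400:760]=s2[:270]
cv2.imwrite("pics/m1.png",o)
up(b,300,110,130,95,6,"pics/s1.png")
E
```

```text
(no output)
```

View pics/m1.png

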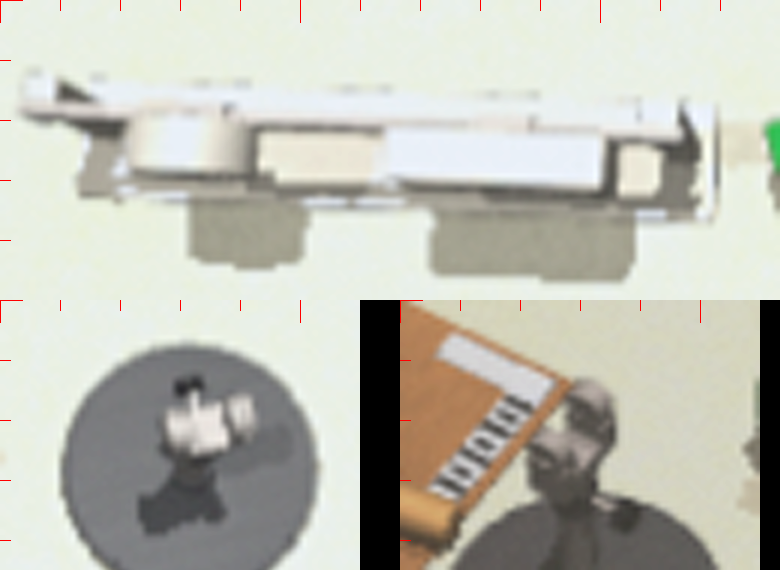

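View pics/s1.png

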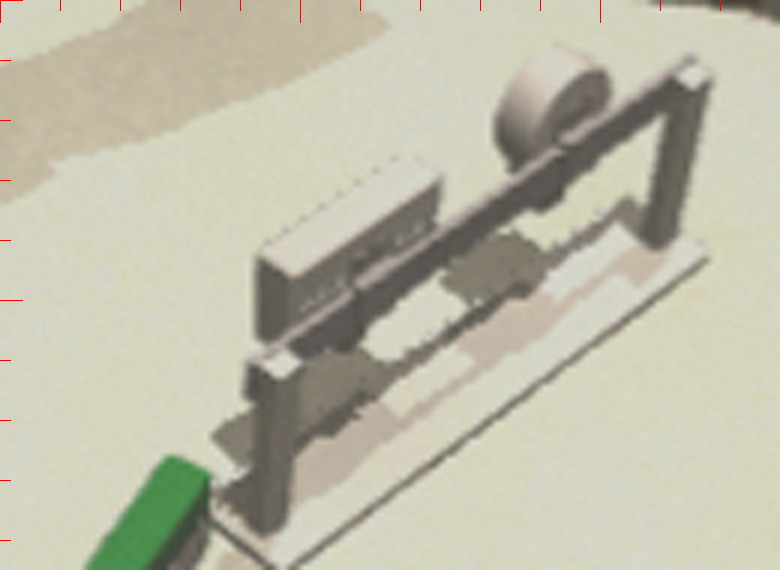

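The crops show the bar lamp's top face clearly in both views. In the top crop its corners are (388,130), (605,138), (602,188), (382,180). In the scene crop they are (258,260), (292,277), (440,180), (405,158). The fork knuckles are at top crop (180,425) and (243,408), so the pin axis runs roughly along world y. Next I'll fit the poses.

```bash
cat >h.py <<'E'
from workcell import manip
import cv2,numpy as np
from scipy.optimize import least_squares
from scipy.spatial.transform import Rotation as Rot
C={n:manip.camera_model(n) for n in("scene","top")}
def proj(n,X):
    c=C[n]; r=cv2.Rodrigues(np.array(c["R"]))[0]
    return cv2.projectPoints(np.float64(X).reshape(-1,3),r,np.float64(c["t"]),np.float64(c["K"]),np.float64(c["D"]))[0][:,0]
def plane(n,uv,z):
    c=C[n]; R=np.array(c["R"]); t=np.array(c["t"])
    p=cv2.undistortPoints(np.float64(uv).reshape(-1,1,2),np.float64(c["K"]),np.float64(c["D"]))[:,0]
    d=np.c_[p,np.ones(len(p))]@R; o=-R.T@t
    return o+d*((z-o[2])/d[:,2])[:,None]
def cr(p,x,y,s=6): return (np.array(p,float)+.5)/s-.5+[x,y]
def pose(p,L): return Rot.from_euler("ZY",[p[3],p[4]]).apply(L)+p[:3]
E
python3 - <<'E'
from h import *
L=np.array([[15,60,90],[15,-60,90],[-15,-60,90],[-15,60,90]])
T=cr([(388,130),(605,138),(602,188),(382,180)],160,185)
S=cr([(440,180),(292,277),(258,260),(405,158)],300,110)
f=lambda p:np.r_[(proj("top",pose(p,L))-T).ravel(),(proj("scene",pose(p,L))-S).ravel(),p[4]/.05,(p[2]-91)/3]
r=least_squares(f,[530,50,91,0,0]); print(np.round(r.x,3),np.round(r.fun,1))
print("top centre",pose(r.x,[[0,0,90]]), "top-only @181",plane("top",T,181).mean(0),"scene",plane("scene",S,181).mean(0))
for n,box in(("top",(335,180,390,235)),("scene",(245,215,315,280))):
    im=cv2.imread(f"pics/{n}0.png"); x0,y0,x1,y1=box
    hsv=cv2.cvtColor(im[y0:y1,x0:x1],cv2.COLOR_BGR2HSV); print(n,np.percentile(hsv[...,2],[5,25,50,75,95]))
    m=((hsv[...,2]<125)&(hsv[...,1]<70)).astype(np.uint8)
    cs,_=cv2.findContours(m,0,2); c=max(cs,key=cv2.contourArea)[:,0]+[x0,y0]
    P=plane(n,c,14)[:,:2]
    g=lambda q:np.hypot(*(P-q[:2]).T)-q[2]
    q=least_squares(g,[*P.mean(0),75],loss="soft_l1",f_scale=1.5); print(n,q.x,np.median(abs(g(q.x))),len(P))
kt=cr([(180,125),(243,108)],330,180); ks=cr([(190,100),(145,145)],250,200)
print("knuckles top",plane("top",kt,172)[:,:2],"scene",plane("scene",ks,172)[:,:2])
E
```

```text
[ 5.02158e+02  1.48987e+02  8.57460e+01 -4.80000e-02 -1.90000e-02] [-0.6 -1.   0.5 -1.   0.5  0.  -0.2 -0.   0.4 -0.6 -0.1  0.8 -1.2 -1.1
 -0.4 -1.3 -0.4 -1.8]
top centre [[500.43509279 149.06935034 175.72899563]] top-only @181 [497.98480146 148.24771297 181.        ] scene [506.19727237 143.3225116  181.        ]
top [ 67.  86. 152. 173. 174.]
top [ 529.69656355 -240.17133167   73.36327968] 1.1254306202734554 62
scene [ 51.  61. 121. 151. 152.]
scene [ 535.45018263 -243.19691198   78.00458295] 3.458401031517269 87
knuckles top [[ 529.25884115 -225.15477357]
 [ 538.00877254 -258.77653442]] scene [[ 532.88272748 -227.50281878]
 [ 537.26133342 -261.39028188]]
```

```bash
cat >>h.py <<'E'
def go(target,yaw,cur=None,rot=None):
    """total moves to put TCP at target, tool y horizontal at yaw (mod pi), tool z down. turn first, then shift"""
    s=manip.get_state(); R=Rot.from_rotvec(s["tool_rot"] if rot is None else rot); cur=s["tool_pos"] if cur is None else cur
    y=np.array([np.cos(yaw),np.sin(yaw),0]); z=np.array([0,0,-1.])
    for sg in(1,-1):
        G=Rot.from_matrix(np.c_[np.cross(sg*y,z),sg*y,z]); dr=(R.inv()*G).as_rotvec()
        print("dr/30deg",np.round(np.degrees(dr)/30,3),"then dp/20mm",np.round(G.inv().apply(np.array(target)-cur)/20,3))
E
python3 - <<'E'
from h import *
s=manip.get_state(); print(Rot.from_rotvec(s["tool_rot"]).as_matrix().round(3))
go([501,148,250],-.048)
E
```

```text
[[-0.943  0.331 -0.   ]
 [ 0.331  0.943 -0.001]
 [-0.    -0.001 -1.   ]]
dr/30deg [-2.000e-03  1.000e-03  2.446e+00] then dp/20mm [-18.946  16.453  -0.955]
dr/30deg [-1.000e-03 -2.000e-03 -3.554e+00] then dp/20mm [ 18.946 -16.453  -0.955]
```

>>> jog_arm(
  dp=[
    [0,0,-0.12],
    [0,0,-0.12],
    [0,0,-0.12],
    [0,0,-0.12],
    [0,0,-0.12],
    [0,0,-0.12],
    [0,0,-0.12],
    [0,0,-0.12],
  ],
  dr=[
    [0,0,0.306],
    [0,0,0.306],
    [0,0,0.306],
    [0,0,0.306],
    [0,0,0.306],
    [0,0,0.306],
    [0,0,0.306],
    [0,0,0.304],
  ],
  fingers=[-1,-1,-1,-1,-1,-1,-1,-1],
)

```text
time: 1.1
tool_pos: [190.5, 542.4, 250.3]
tool_rot: [2.279, 2.162, -0.001]
contact_force: [0.1, 0.4, -0.1]
finger_gap: 85.4
grip_force: 0.0
```

>>> jog_arm(
  dp=[
    [-1,0.86,0],
    [-1,0.86,0],
    [-1,0.86,0],
    [-1,0.86,0],
    [-1,0.86,0],
    [-1,0.86,0],
    [-1,0.86,0],
    [-1,0.86,0],
    [-1,0.86,0],
    [-1,0.86,0],
    [-1,0.86,0],
    [-1,0.86,0],
    [-1,0.86,0],
    [-1,0.86,0],
    [-1,0.86,0],
    [-1,0.86,0],
    [-1,0.86,0],
    [-1,0.86,0],
    [-0.5,0.5,0],
    [-0.4,0.4,0],
  ],
  dr=[
    [0,0,0],
    [0,0,0],
    [0,0,0],
    [0,0,0],
    [0,0,0],
    [0,0,0],
    [0,0,0],
    [0,0,0],
    [0,0,0],
    [0,0,0],
    [0,0,0],
    [0,0,0],
    [0,0,0],
    [0,0,0],
    [0,0,0],
    [0,0,0],
    [0,0,0],
    [0,0,0],
    [0,0,0],
    [0,0,0],
  ],
  fingers=[-1,-1,-1,-1,-1,-1,-1,-1,-1,-1,-1,-1,-1,-1,-1,-1,-1,-1,-1,-1],
)

```text
time: 3.6
tool_pos: [499.9, 149.2, 250.4]
tool_rot: [-2.273, -2.168, 0.0]
contact_force: [0.3, 0.6, -0.0]
finger_gap: 85.7
grip_force: 0.0
```

```bash
python3 - <<'E'
from h import *
s=manip.get_state(); print(s["time"],s["tool_pos"],s["q"].round(2))
go([501,148,200],-.048)
for n in("scene","top"): cv2.imwrite(f"pics/{n}1.png",manip.get_image(n)[:,:,::-1])
a=cv2.imread("pics/top1.png")[160:240,200:300]; b=cv2.imread("pics/scene1.png")[100:180,310:410]
o=np.hstack([cv2.resize(x,None,fx=4,fy=4,interpolation=cv2.INTER_CUBIC) for x in(a,b)])
cv2.imwrite("pics/m2.png",cv2.convertScaleAbs(o,alpha=1.5,beta=15))
E
```

```text
3.6 [499.91494528 149.19934138 250.3669326 ] [-0.5   0.62  0.28  1.65 -0.21  0.9  -0.19]
dr/30deg [-0.001  0.     0.001] then dp/20mm [-0.057  0.057  2.518]
dr/30deg [-0.000e+00 -1.000e-03 -5.999e+00] then dp/20mm [ 0.057 -0.057  2.518]
```

View pics/m2.png

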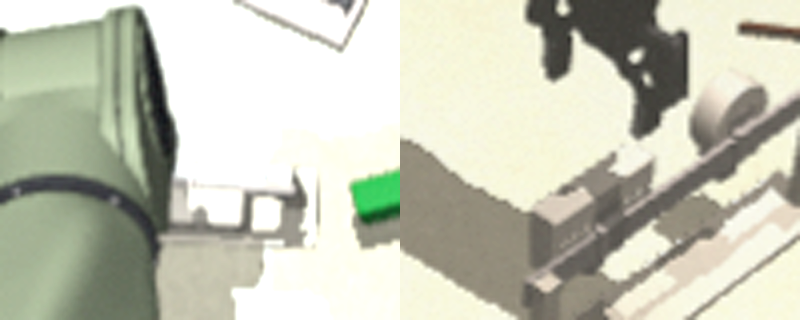

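The top view is mostly hidden by the arm. The scene crop shows the open fingertips at about (553,78) and (640,133), above the lamp. I'll use the tips to check the scene calibration.

```bash
python3 - <<'E'
from h import *
t=(np.array([(553-400,78),(640-400,133)])+.5)/4-.5+[310,100]
P=np.array([499.9,149.2,263.]); d=np.array([np.cos(-.05),np.sin(-.05),0])
print(t, proj("scene",[P-50*d,P+50*d]))
print(plane("scene",t,263))
L=np.array([[15,60,90],[15,-60,90],[-15,-60,90],[-15,60,90]])
S=cr([(440,180),(292,277),(258,260),(405,158)],300,110); T=cr([(388,130),(605,138),(602,188),(382,180)],160,185)
for z in(176,181): print(z,plane("scene",S,z)[:,:2].round(1).tolist(),plane("top",T,z)[:,:2].round(1).tolist())
E
```

```text
[[347.875 119.125]
 [369.625 132.875]] [[348.22676088 117.30605392]
 [371.42634397 133.06285487]]
[[454.94014589 144.34926565 263.        ]
 [545.31500794 143.44448217 263.        ]]
176 [[519.0, 205.2], [510.6, 91.4], [489.0, 88.3], [493.8, 205.3]] [[515.0, 206.3], [509.3, 89.9], [482.6, 91.3], [488.2, 209.0]]
181 [[522.0, 200.8], [513.6, 87.4], [492.2, 84.3], [497.0, 200.8]] [[514.2, 205.2], [508.5, 89.2], [481.9, 90.6], [487.4, 207.9]]
```

>>> jog_arm(
  dp=[
    [0,0.05,0.9],
    [0,0,0.9],
    [0,0,0.9],
    [0,0,0.9],
    [0,0,0.9],
    [0,0,0],
    [0,0,0],
    [0,0,0],
  ],
  dr=[
    [0,0,0],
    [0,0,0],
    [0,0,0],
    [0,0,0],
    [0,0,0],
    [0,0,0],
    [0,0,0],
    [0,0,0],
  ],
  fingers=[-1,-1,-1,-1,-0.3,-0.3,-0.3,-0.3],
)

```text
time: 4.7
tool_pos: [500.9, 149.5, 161.2]
tool_rot: [2.273, 2.168, 0.001]
contact_force: [-0.5, 0.7, 0.3]
finger_gap: 55.2
grip_force: 0.0
```

```bash
python3 - <<'E'
from h import *
s=manip.get_state(); print(s["time"],s["tool_pos"],s["finger_gap"],s["contact_force"])
for n in("scene","top"): cv2.imwrite(f"pics/{n}2.png",manip.get_image(n)[:,:,::-1])
b=cv2.imread("pics/scene2.png")[105:180,325:415]
o=cv2.resize(b,None,fx=8,fy=8,interpolation=cv2.INTER_CUBIC)
cv2.imwrite("pics/m3.png",cv2.convertScaleAbs(o,alpha=1.5,beta=20))
E
```

```text
4.7 [500.919705   149.46092347 161.17899137] 55.24872609802756 [-0.51303264  0.71933563  0.28598712]
```

View pics/m3.png

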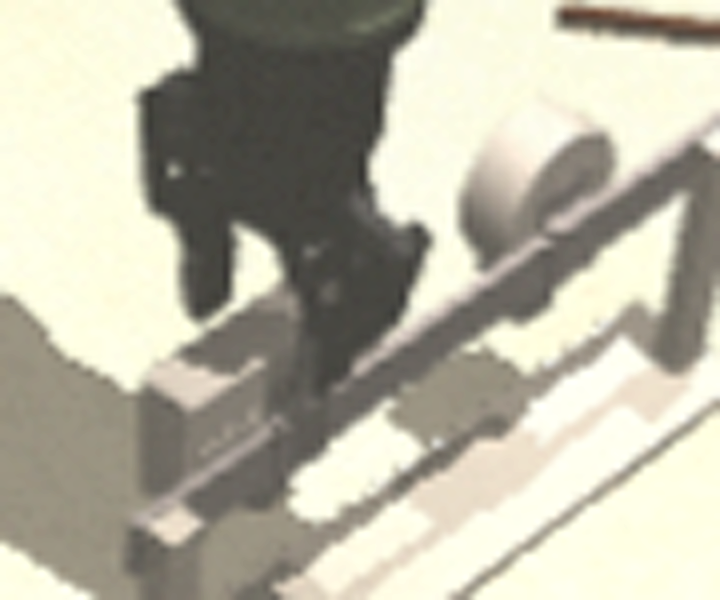

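The front finger is in front of the housing and the rear finger is behind it, above the rail. They sit at about (205,300) and (325,330), at mid-length on the lamp. The round lamp is clear. I'll lower a little and close in stages, watching the force.

>>> jog_arm(
  dp=[
    [0,0,0.2],
    [0,0,0.2],
    [0,0,0],
    [0,0,0],
    [0,0,0],
  ],
  dr=[
    [0,0,0],
    [0,0,0],
    [0,0,0],
    [0,0,0],
    [0,0,0],
  ],
  fingers=[-0.2,-0.1,0,0.05,0.05],
)

```text
time: 5.42
tool_pos: [500.8, 149.2, 152.6]
tool_rot: [2.274, 2.168, 0.0]
contact_force: [-0.6, 0.2, 0.2]
finger_gap: 40.6
grip_force: 0.0
```

>>> jog_arm(
  dp=[
    [0,0,0],
    [0,0,0],
  ],
  dr=[
    [0,0,0],
    [0,0,0],
  ],
  fingers=[0.15,0.15],
)

```text
time: 5.68
tool_pos: [500.7, 149.2, 152.5]
tool_rot: [2.274, 2.168, -0.0]
contact_force: [0.1, 0.0, -0.6]
finger_gap: 36.0
grip_force: 0.0
```

>>> jog_arm(
  dp=[
    [0,0,0],
    [0,0,0],
  ],
  dr=[
    [0,0,0],
    [0,0,0],
  ],
  fingers=[0.25,0.25],
)

```text
time: 5.92
tool_pos: [500.9, 149.2, 152.5]
tool_rot: [2.274, 2.168, 0.0]
contact_force: [0.4, 0.5, 0.2]
finger_gap: 31.9
grip_force: 0.7
```

>>> jog_arm(
  dp=[
    [0,0,0],
    [0,0,0],
    [0,0,0],
    [0,0,0],
  ],
  dr=[
    [0,0,0],
    [0,0,0],
    [0,0,0],
    [0,0,0],
  ],
  fingers=[0.5,0.8,1,1],
)

```text
time: 6.42
tool_pos: [501.3, 149.2, 153.0]
tool_rot: [2.273, 2.167, 0.002]
contact_force: [-0.1, 0.5, 10.2]
finger_gap: 29.4
grip_force: 58.3
```

>>> jog_arm(
  dp=[
    [0,0,-0.2],
    [0,0,-0.4],
    [0,0,-0.5],
    [0,0,-0.5],
    [0,0,-0.5],
    [0,0,-0.6],
    [0,0,-0.8],
    [0,0,-0.8],
    [0,0,-0.8],
    [0,0,-0.6],
    [0,0,-0.3],
    [0,0,0],
  ],
  dr=[
    [0,0,0],
    [0,0,0],
    [0,0,0],
    [0,0,0],
    [0,0,0],
    [0,0,0],
    [0,0,0],
    [0,0,0],
    [0,0,0],
    [0,0,0],
    [0,0,0],
    [0,0,0],
  ],
  fingers=[1,1,1,1,1,1,1,1,1,1,1,1],
)

```text
time: 7.92
tool_pos: [500.7, 149.3, 272.6]
tool_rot: [2.274, 2.168, 0.0]
contact_force: [0.6, 0.8, -3.0]
finger_gap: 29.4
grip_force: 60.0
```

```bash
python3 - <<'E'
from h import *
s=manip.get_state(); print(s["time"],s["tool_pos"],s["finger_gap"],s["contact_force"])
yaw=.19
go([534-0*35,-243,273],yaw)
E
```

```text
7.925 [500.73406275 149.26450986 272.59887956] 29.393795823275457 [ 0.56213525  0.77735828 -3.0374509 ]
dr/30deg [ 0.    -0.    -0.454] then dp/20mm [-19.574  -2.071  -0.02 ]
dr/30deg [-0.    -0.     5.546] then dp/20mm [19.574  2.071 -0.02 ]
```

>>> jog_arm(
  dp=[
    [0,0,0],
    [0,0,0],
    [-0.5,0,0],
    [-1,-0.12,0],
    [-1,-0.12,0],
    [-1,-0.12,0],
    [-1,-0.12,0],
    [-1,-0.12,0],
    [-1,-0.12,0],
    [-1,-0.12,0],
    [-1,-0.12,0],
    [-1,-0.12,0],
    [-1,-0.12,0],
    [-1,-0.12,0],
    [-1,-0.12,0],
    [-1,-0.12,0],
    [-1,-0.12,0],
    [-1,-0.12,0],
    [-1,-0.12,0],
    [-1,-0.12,0],
  ],
  dr=[
    [0,0,-0.227],
    [0,0,-0.227],
    [0,0,0],
    [0,0,0],
    [0,0,0],
    [0,0,0],
    [0,0,0],
    [0,0,0],
    [0,0,0],
    [0,0,0],
    [0,0,0],
    [0,0,0],
    [0,0,0],
    [0,0,0],
    [0,0,0],
    [0,0,0],
    [0,0,0],
    [0,0,0],
    [0,0,0],
    [0,0,0],
  ],
  fingers=[1,1,1,1,1,1,1,1,1,1,1,1,1,1,1,1,1,1,1,1],
)

```text
time: 10.42
tool_pos: [526.6, -203.5, 272.4]
tool_rot: [-2.002, -2.421, 0.0]
contact_force: [0.0, -0.6, -2.0]
finger_gap: 29.1
grip_force: 60.0
```

>>> jog_arm(
  dp=[
    [-1,0,0],
    [-0.7,0,0],
    [-0.4,0,0],
    [0,0,0],
    [0,0,0],
  ],
  dr=[
    [0,0,0],
    [0,0,0],
    [0,0,0],
    [0,0,0],
    [0,0,0],
  ],
  fingers=[1,1,1,1,1],
)

```text
time: 11.05
tool_pos: [534.8, -242.8, 272.6]
tool_rot: [-2.0, -2.423, -0.0]
contact_force: [-0.1, -0.0, -3.4]
finger_gap: 29.0
grip_force: 60.0
```

```bash
python3 - <<'E'
from h import *
s=manip.get_state(); print(s["time"],s["tool_pos"],s["tool_rot"],s["finger_gap"],s["contact_force"],s["q"].round(2))
for n in("scene","top"): cv2.imwrite(f"pics/{n}3.png",manip.get_image(n)[:,:,::-1])
b=cv2.imread("pics/scene3.png")[170:270,235:335]; a=cv2.imread("pics/top3.png")[170:250,330:410]
o=np.hstack([cv2.resize(b,(500,500),interpolation=cv2.INTER_CUBIC),cv2.copyMakeBorder(cv2.resize(a,(300,300),interpolation=cv2.INTER_CUBIC),0,200,0,0,0)])
cv2.imwrite("pics/m4.png",cv2.convertScaleAbs(o,alpha=1.5,beta=20))
E
```

```text
11.05 [ 534.78240366 -242.79456679  272.55208839] [-1.99988152e+00 -2.42261100e+00 -3.24450393e-04] 28.969317979090754 [-1.33189068e-01 -2.51250846e-03 -3.40867727e+00] [ 0.29  0.69  0.17  1.37 -0.12  1.09  0.67]
```

View pics/m4.png

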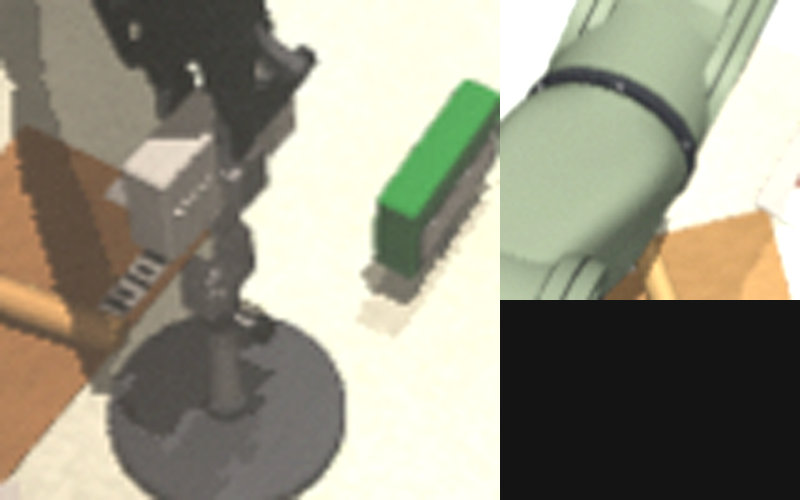

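The scene crop shows the lamp hanging over the fork. Its near top corners are about (123,178) and (165,188), and the fork knuckles are below it at about (215,265). The top view is blocked by the arm. I'll overlay the model on enlarged crops to refine the fork and lamp poses.

```bash
cat >>h.py <<'E'
def circ(c,r,ax,n=48):
    a=np.linspace(0,2*np.pi,n); z=0*a
    return np.array(c)+(np.c_[r*np.cos(a),z,r*np.sin(a)] if ax=="y" else np.c_[r*np.cos(a),r*np.sin(a),z])
def W(L,o,yaw): return Rot.from_euler("z",yaw).apply(L)+o
def panel(n,f,x,y,w,h,s,curves):
    im=cv2.convertScaleAbs(cv2.resize(cv2.imread(f)[y:y+h,x:x+w],None,fx=s,fy=s,interpolation=cv2.INTER_CUBIC),alpha=1.4,beta=15)
    for c,col in curves:
        p=(proj(n,c)-[x,y]+.5)*s-.5; cv2.polylines(im,[np.round(p*8).astype(np.int32)],False,col,1,cv2.LINE_AA,3)
    return im
def stand(o,yaw):
    c=[(W(circ((0,yy,165),11,"y"),o,yaw),(0,0,255) if abs(yy)==11 else (255,0,0)) for yy in(-23,-11,11,23)]
    return c+[(W(circ((0,0,z),75,"z"),o,yaw),(0,200,0)) for z in(14,)]
def lamp(o,yaw):
    q=lambda z:np.array([[15,60,z],[15,-60,z],[-15,-60,z],[-15,60,z],[15,60,z]],float)
    return [(W(q(z),o,yaw),(0,0,255)) for z in(90,24)]+[(W(circ((0,yy,0),11,"y"),o,yaw),(255,0,0)) for yy in(-8,8)]
E
python3 - <<'E'
from h import *
y=Rot.from_rotvec(manip.get_state()["tool_rot"]).as_matrix()[:,1]; ty=np.arctan2(y[1],y[0]); print("tool yaw",ty)
st=stand([534,-243,0],.19)
g=[panel("scene","pics/scene0.png",258,205,40,30,10,st),panel("top","pics/top0.png",347,185,40,30,10,st),
   panel("scene","pics/scene3.png",248,186,50,37,8,lamp([534.8,-242.8,211],ty)),panel("top","pics/top0.png",337,183,50,50,6,st)]
o=np.zeros((600,800,3),np.uint8); o[:300,:400]=g[0];o[:300,400:]=g[1];o[300:596,:400]=g[2];o[300:,400:700]=g[3]
cv2.imwrite("pics/m5.png",o)
E
```

```text
tool yaw 0.1906630687724473
```

View pics/m5.png

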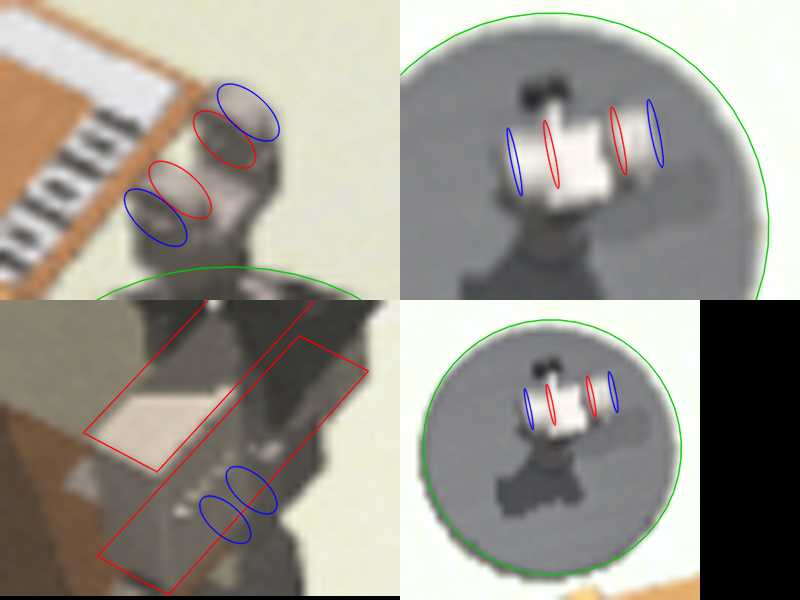

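Overlay findings:
- **Base:** the base circle and barrels match (534,-243, yaw 0.19) within about 2 mm in both views.
- **Lamp:** in the scene panel its top corners are at (90,438) and (165,468), against the model's (83,432) and (157,470). It sits slightly right of prediction.

I'll refine this numerically with edge fits, without using a picture.

```bash
cat >e.py <<'E'
from h import *
from scipy.optimize import minimize
from scipy.ndimage import map_coordinates
def dens(P,n=40): return np.vstack([np.linspace(P[i],P[i+1],n,endpoint=False) for i in range(len(P)-1)])
def score(n,G,pts):
    p=pts; return map_coordinates(G,[p[:,1],p[:,0]],order=1).mean()
def grad(f,s=.7):
    g=cv2.GaussianBlur(cv2.imread(f).astype(float),(0,0),s)
    gx=np.gradient(g,axis=1);gy=np.gradient(g,axis=0); return np.minimum(np.sqrt((gx**2+gy**2).sum(2)),60)
def hull(n,q):
    c=np.vstack([proj(n,circ((q[0],q[1],z),75,"z",120)) for z in(0,14)]).astype(np.float32)
    h=cv2.convexHull(c)[:,0]; return dens(np.vstack([h,h[:1]]),3)
def fit(f,x0,d):
    best=None
    for k in range(12):
        s=np.array(x0)+np.random.default_rng(k).normal(size=len(x0))*d
        r=minimize(f,s,method="Nelder-Mead",options=dict(initial_simplex=np.vstack([s]+[s+np.eye(len(s))[i]*d[i] for i in range(len(s))])))
        if best is None or r.fun<best.fun: best=r
    return best
if __name__=="__main__":
    for n in("top","scene"):
        G=grad(f"pics/{n}0.png")
        r=fit(lambda q:-score(n,G,hull(n,q)),[533,-242],np.array([4,4.])); print(n,"base",r.x.round(2),round(r.fun,1))
        r=fit(lambda q:-score(n,G,np.vstack([proj(n,dens(W(np.array([[15,60,90],[15,-60,90],[-15,-60,90],[-15,60,90],[15,60,90.]]),[q[0],q[1],91],q[2])))])),[501,149,-.05],np.array([4,4,.03])); print(n,"lamp",r.x.round(3),round(r.fun,1))
    G=grad("pics/scene3.png"); L=np.array([[3,-60,90],[15,-60,90],[15,-60,90],[-15,-60,90],[-15,-30,90]],float)
    L2=[[15,-14,90],[15,-60,90],[-15,-60,90],[-15,-30,90]]
    r=fit(lambda q:-score("scene",G,proj("scene",dens(W(np.array(L2,float),[q[0],q[1],211],.19)))),[535,-243],np.array([4,4.])); print("scene3 lamp",r.x.round(2),round(r.fun,1))
E
python3 e.py
```

```text
top base [ 530.51 -240.54] -55.2
top lamp [ 4.99497e+02  1.50312e+02 -5.50000e-02] -34.0
scene base [ 534.48 -242.51] -51.4
scene lamp [ 5.03242e+02  1.47416e+02 -4.80000e-02] -26.2
scene3 lamp [ 537.49 -243.66] -35.2
```

```bash
python3 - <<'E'
from e import *
def bar(n,q):
    o=[]
    for a,b in((-23,-11),(11,23)):
        c=np.vstack([proj(n,W(circ((0,y,165),11,"y"),[q[0],q[1],0],q[2])) for y in(a,b)]).astype(np.float32)
        h=cv2.convexHull(c)[:,0]; o.append(dens(np.vstack([h,h[:1]]),4))
    return np.vstack(o)
Gs={n:grad(f"pics/{n}0.png",.6) for n in("top","scene")}
B={"top":np.array([-1.5,1.1]),"scene":np.array([2.4,-1.4])}
for n in Gs:
    r=fit(lambda q:-score(n,Gs[n],bar(n,q))+((q[2]-.19)/.1)**2,[534,-243,.19],np.array([3,3,.05]))
    print(n,r.x.round(3),"corr",(r.x[:2]-B[n]).round(1),round(r.fun,1))
J=lambda q:-sum(score(n,Gs[n],bar(n,np.r_[q[:2]+B[n],q[2]])) for n in Gs)
r=fit(J,[533,-242,.19],np.array([3,3,.08])); print("joint",r.x.round(3),r.fun)
for q in([532.1,-241.2,.19],[532.1,-241.2,.12],[534,-243,.19]): print(q,J(np.array(q)))
E
```

```text
top [ 5.31403e+02 -2.41503e+02  1.31000e-01] corr [ 532.9 -242.6] -34.0
scene [ 5.43257e+02 -2.50603e+02  1.23000e-01] corr [ 540.9 -249.2] -35.3
joint [ 5.33320e+02 -2.44223e+02  1.33000e-01] -62.542298845436335
[532.1, -241.2, 0.19] -58.609921100368446
[532.1, -241.2, 0.12] -58.47034126884907
[534, -243, 0.19] -60.75976173562184
```

```bash
python3 - <<'E'
from h import *
go([532.8,-242.2,252],.14)
E
```

```text
dr/30deg [ 0.    -0.     0.097] then dp/20mm [ 0.045 -0.094  1.031]
dr/30deg [ 0.     0.    -5.903] then dp/20mm [-0.045  0.094  1.031]
```

>>> jog_arm(
  dp=[
    [0,0,0],
    [0.045,-0.095,0],
    [0,0,0.3],
    [0,0,0.3],
    [0,0,0.25],
    [0,0,0.15],
    [0,0,0],
    [0,0,0],
  ],
  dr=[
    [0,0,0.097],
    [0,0,0],
    [0,0,0],
    [0,0,0],
    [0,0,0],
    [0,0,0],
    [0,0,0],
    [0,0,0],
  ],
  fingers=[1,1,1,1,1,1,1,1],
)

```text
time: 12.15
tool_pos: [532.8, -242.8, 252.7]
tool_rot: [2.061, 2.37, -0.0]
contact_force: [0.2, -0.1, -1.8]
finger_gap: 29.0
grip_force: 60.0
```

>>> jog_arm(
  dp=[
    [0,0,0.04],
    [0,0,0.04],
    [0,0,0],
  ],
  dr=[
    [0,0,0],
    [0,0,0],
    [0,0,0],
  ],
  fingers=[1,1,1],
)

```text
time: 12.52
tool_pos: [532.7, -242.8, 250.9]
tool_rot: [-2.062, -2.371, 0.0]
contact_force: [-0.3, -0.2, -2.1]
finger_gap: 28.9
grip_force: 60.0
```

>>> jog_arm(
  dp=[
    [0,0,0.04],
    [0,0,0],
  ],
  dr=[
    [0,0,0],
    [0,0,0],
  ],
  fingers=[1,1],
)

```text
time: 12.78
tool_pos: [532.7, -242.8, 250.1]
tool_rot: [-2.062, -2.371, 0.0]
contact_force: [-0.2, 0.2, -2.6]
finger_gap: 29.6
grip_force: 60.0
```

>>> jog_arm(
  dp=[
    [0,0,0.03],
    [0,0,0],
  ],
  dr=[
    [0,0,0],
    [0,0,0],
  ],
  fingers=[1,1],
)

```text
time: 13.02
tool_pos: [532.7, -242.8, 249.5]
tool_rot: [-2.062, -2.371, 0.0]
contact_force: [0.3, 1.2, -2.7]
finger_gap: 29.2
grip_force: 60.0
```

>>> jog_arm(
  dp=[
    [0,0,0.04],
    [0,0,0],
  ],
  dr=[
    [0,0,0],
    [0,0,0],
  ],
  fingers=[1,1],
)

```text
time: 13.28
tool_pos: [532.7, -242.8, 248.7]
tool_rot: [-2.062, -2.37, 0.0]
contact_force: [-0.4, -0.6, -2.4]
finger_gap: 29.2
grip_force: 60.0
```

>>> jog_arm(
  dp=[
    [0,0,0.04],
    [0,0,0],
  ],
  dr=[
    [0,0,0],
    [0,0,0],
  ],
  fingers=[1,1],
)

```text
time: 13.52
tool_pos: [532.7, -242.8, 247.9]
tool_rot: [-2.062, -2.371, 0.0]
contact_force: [-0.1, 0.2, -2.4]
finger_gap: 28.8
grip_force: 60.0
```

>>> jog_arm(
  dp=[
    [0,0,0.04],
    [0,0,0],
  ],
  dr=[
    [0,0,0],
    [0,0,0],
  ],
  fingers=[1,1],
)

```text
time: 13.78
tool_pos: [532.7, -242.8, 247.1]
tool_rot: [2.062, 2.371, -0.0]
contact_force: [0.4, -0.1, -2.2]
finger_gap: 29.0
grip_force: 60.0
```

>>> jog_arm(
  dp=[
    [0,0,0.05],
    [0,0,0],
  ],
  dr=[
    [0,0,0],
    [0,0,0],
  ],
  fingers=[1,1],
)

```text
time: 14.02
tool_pos: [532.7, -242.8, 246.1]
tool_rot: [-2.062, -2.37, 0.0]
contact_force: [-0.0, -0.2, -1.2]
finger_gap: 29.3
grip_force: 60.0
```

>>> jog_arm(
  dp=[
    [0,0,0.03],
    [0,0,0],
  ],
  dr=[
    [0,0,0],
    [0,0,0],
  ],
  fingers=[1,1],
)

```text
time: 14.28
tool_pos: [532.7, -242.8, 245.5]
tool_rot: [-2.062, -2.37, 0.0]
contact_force: [0.4, 0.7, -3.0]
finger_gap: 29.2
grip_force: 60.0
```

>>> jog_arm(
  dp=[
    [0,0,0.03],
    [0,0,0.03],
    [0,0,0],
  ],
  dr=[
    [0,0,0],
    [0,0,0],
    [0,0,0],
  ],
  fingers=[1,1,1],
)

```text
time: 14.65
tool_pos: [532.7, -242.8, 244.3]
tool_rot: [-2.062, -2.371, 0.0]
contact_force: [-0.2, -0.6, -1.9]
finger_gap: 28.9
grip_force: 60.0
```

>>> jog_arm(
  dp=[
    [0,0,0.04],
    [0,0,0.04],
    [0,0,0.04],
    [0,0,0.04],
    [0,0,0],
  ],
  dr=[
    [0,0,0],
    [0,0,0],
    [0,0,0],
    [0,0,0],
    [0,0,0],
  ],
  fingers=[1,1,1,1,1],
)

```text
time: 15.28
tool_pos: [532.7, -242.8, 241.1]
tool_rot: [-2.062, -2.371, 0.0]
contact_force: [-1.2, 0.2, -2.1]
finger_gap: 29.2
grip_force: 60.0
```

>>> jog_arm(
  dp=[
    [0,0,0.1],
    [0,0,0.1],
    [0,0,0.1],
    [0,0,0.1],
    [0,0,0],
  ],
  dr=[
    [0,0,0],
    [0,0,0],
    [0,0,0],
    [0,0,0],
    [0,0,0],
  ],
  fingers=[1,1,1,1,1],
)

```text
time: 15.9
tool_pos: [532.6, -242.8, 233.0]
tool_rot: [-2.061, -2.37, 0.0]
contact_force: [0.1, 0.4, -2.8]
finger_gap: 28.6
grip_force: 60.0
```

>>> jog_arm(
  dp=[
    [0,0,0.1],
    [0,0,0.1],
    [0,0,0.1],
    [0,0,0],
    [0,0,0],
  ],
  dr=[
    [0,0,0],
    [0,0,0],
    [0,0,0],
    [0,0,0],
    [0,0,0],
  ],
  fingers=[1,1,1,1,1],
)

```text
time: 16.52
tool_pos: [532.7, -242.8, 227.2]
tool_rot: [2.062, 2.37, -0.0]
contact_force: [0.1, 0.3, -1.0]
finger_gap: 29.4
grip_force: 60.0
```

>>> jog_arm(
  dp=[
    [0.05,0,0],
    [0,0,0],
  ],
  dr=[
    [0,0,0],
    [0,0,0],
  ],
  fingers=[1,1],
)

```text
time: 16.77
tool_pos: [532.5, -241.7, 227.2]
tool_rot: [2.061, 2.371, -0.0]
contact_force: [-0.2, 0.3, -2.5]
finger_gap: 29.3
grip_force: 60.0
```

```bash
python3 - <<'E'
from h import *
s=manip.get_state(); print(s["time"],s["tool_pos"],s["contact_force"])
cv2.imwrite("pics/scene4.png",manip.get_image("scene")[:,:,::-1])
y=Rot.from_rotvec(s["tool_rot"]).as_matrix()[:,1]; ty=np.arctan2(y[1],y[0]); ty=ty if abs(ty)<1.5 else ty-np.pi; print(ty)
p=s["tool_pos"]
ov=lamp([p[0]+2.4,p[1]-1.2,p[2]-62],ty)+stand([532.8+2.4,-242.4-1.2,0],.14)
o=np.hstack([panel("scene","pics/scene4.png",250,190,40,50,10,ov),panel("scene","pics/scene4.png",250,190,40,50,10,[])])
cv2.imwrite("pics/m6.png",o)
E
```

```text
16.775 [ 532.5473409  -241.71273317  227.17970493] [-0.17082715  0.25736565 -2.49235303]
0.1392774464994875
```

View pics/m6.png

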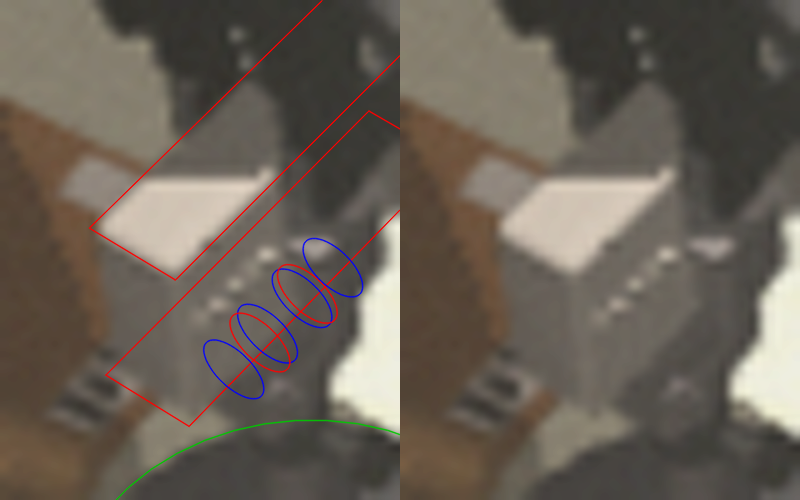

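The scene shows the knuckle seated between the fork barrels. The lamp's top corners are at (100,232) and (175,272), against the model's (91,228) and (175,279), so height is uncertain by a few mm. I'll feel for the slot walls and the fork bottom gently.

>>> jog_arm(
  dp=[
    [0.04,0,0],
    [0,0,0],
  ],
  dr=[
    [0,0,0],
    [0,0,0],
  ],
  fingers=[1,1],
)

```text
time: 17.08
tool_pos: [532.5, -240.9, 227.2]
tool_rot: [2.061, 2.371, -0.0]
contact_force: [-0.3, 0.6, -2.6]
finger_gap: 29.1
grip_force: 60.0
```

>>> jog_arm(
  dp=[
    [0.04,0,0],
    [0,0,0],
  ],
  dr=[
    [0,0,0],
    [0,0,0],
  ],
  fingers=[1,1],
)

```text
time: 17.32
tool_pos: [532.3, -240.1, 227.2]
tool_rot: [2.061, 2.371, -0.0]
contact_force: [1.0, -0.4, -1.8]
finger_gap: 29.4
grip_force: 60.0
```

>>> jog_arm(
  dp=[
    [0.04,0,0],
    [0,0,0],
  ],
  dr=[
    [0,0,0],
    [0,0,0],
  ],
  fingers=[1,1],
)

```text
time: 17.58
tool_pos: [532.2, -239.4, 227.1]
tool_rot: [2.061, 2.371, -0.0]
contact_force: [-0.1, -0.0, -2.1]
finger_gap: 29.4
grip_force: 60.0
```

>>> jog_arm(
  dp=[
    [0.04,0,0],
    [0,0,0],
  ],
  dr=[
    [0,0,0],
    [0,0,0],
  ],
  fingers=[1,1],
)

```text
time: 17.82
tool_pos: [532.1, -238.7, 227.2]
tool_rot: [2.061, 2.37, -0.0]
contact_force: [-0.2, -1.2, -2.2]
finger_gap: 29.0
grip_force: 59.9
```

>>> jog_arm(
  dp=[
    [0.03,0,0],
    [0,0,0],
  ],
  dr=[
    [0,0,0],
    [0,0,0],
  ],
  fingers=[1,1],
)

```text
time: 18.08
tool_pos: [532.0, -238.3, 227.2]
tool_rot: [2.061, 2.37, -0.001]
contact_force: [-0.4, -3.7, -1.7]
finger_gap: 29.5
grip_force: 59.9
```

>>> jog_arm(
  dp=[
    [-0.09,0,0],
    [-0.085,0,0],
    [0,0,0.08],
    [0,0,0.08],
    [0,0,0.06],
    [0,0,0],
  ],
  dr=[
    [0,0,0],
    [0,0,0],
    [0,0,0],
    [0,0,0],
    [0,0,0],
    [0,0,0],
  ],
  fingers=[1,1,1,1,1,1],
)

```text
time: 18.82
tool_pos: [532.5, -241.5, 222.6]
tool_rot: [-2.061, -2.37, 0.0]
contact_force: [0.6, 0.2, -2.1]
finger_gap: 29.6
grip_force: 59.9
```

>>> jog_arm(
  dp=[
    [0,0,0.05],
    [0,0,0],
  ],
  dr=[
    [0,0,0],
    [0,0,0],
  ],
  fingers=[1,1],
)

```text
time: 19.08
tool_pos: [532.5, -241.5, 221.7]
tool_rot: [2.062, 2.371, -0.0]
contact_force: [0.4, -0.0, -2.8]
finger_gap: 28.9
grip_force: 59.9
```

>>> jog_arm(
  dp=[
    [0,0,0.05],
    [0,0,0],
  ],
  dr=[
    [0,0,0],
    [0,0,0],
  ],
  fingers=[1,1],
)

```text
time: 19.32
tool_pos: [532.5, -241.5, 220.7]
tool_rot: [-2.061, -2.371, 0.0]
contact_force: [0.8, -1.3, -1.9]
finger_gap: 29.1
grip_force: 59.9
```

>>> jog_arm(
  dp=[
    [0,0,0.04],
    [0,0,0],
  ],
  dr=[
    [0,0,0],
    [0,0,0],
  ],
  fingers=[1,1],
)

```text
time: 19.58
tool_pos: [532.5, -241.5, 219.9]
tool_rot: [-2.062, -2.371, 0.0]
contact_force: [-0.8, 0.0, -3.1]
finger_gap: 29.1
grip_force: 59.9
```

>>> jog_arm(
  dp=[
    [0,0,0.04],
    [0,0,0],
  ],
  dr=[
    [0,0,0],
    [0,0,0],
  ],
  fingers=[1,1],
)

```text
time: 19.82
tool_pos: [532.6, -241.7, 219.5]
tool_rot: [2.061, 2.37, 0.0]
contact_force: [-1.2, 0.3, 5.1]
finger_gap: 29.2
grip_force: 60.1
```

>>> jog_arm(
  dp=[
    [0,0,-0.12],
    [0,0,-0.16],
    [0,0,-0.145],
    [0,0,0],
    [0,0,0],
    [0,0,0],
  ],
  dr=[
    [0,0,0],
    [0,0,0],
    [0,0,0],
    [0,0,0],
    [0,0,0],
    [0,0,0],
  ],
  fingers=[1,1,1,1,1,1],
)

```text
time: 20.58
tool_pos: [532.5, -241.5, 227.6]
tool_rot: [-2.062, -2.37, 0.0]
contact_force: [-0.2, -0.1, -2.6]
finger_gap: 29.0
grip_force: 59.8
```

```bash
python3 - <<'E'
from e import *
s=manip.get_state(); p=s["tool_pos"]; print(s["time"],p,s["contact_force"],s["qd"].round(3))
cv2.imwrite("pics/scene5.png",manip.get_image("scene")[:,:,::-1])
G=grad("pics/scene5.png")
E=[[[15,-14,90],[15,-60,90],[-15,-60,90],[-15,-30,90]],[[15,-60,88],[15,-60,26]],[[-15,-60,88],[-15,-60,40]]]
Z=p[2]-62.7
def pts(q,es): return np.vstack([proj("scene",pose([q[0],q[1],Z,.14,q[2]],dens(np.array(e,float)))) for e in es])
for t in(-.08,-.06,-.04,-.02,0,.02,.04,.06,.08):
    r=fit(lambda q:-score("scene",G,pts([q[0],q[1],t],E)),[535,-243],np.array([2,2.])); print(t,r.x.round(1),"top",pose([*r.x,Z,.14,t],[[0,0,80]])[0,:2].round(1),round(r.fun,2))
b=cv2.imread("pics/scene5.png")
st=stand([532.8+2.4,-242.4-1.2,0],.14)
ov=lamp([p[0]+2.4,p[1]-1.2,Z],.14)
o=np.hstack([panel("scene","pics/scene5.png",250,190,40,50,10,ov[:2]),panel("scene","pics/scene5.png",250,190,40,50,10,ov[2:]+st)])
cv2.imwrite("pics/m7.png",o)
E
```

```text
20.575 [ 532.47872966 -241.48674062  227.56221029] [-0.1827481  -0.0739163  -2.56986052] [ 0.002 -0.001 -0.    -0.001 -0.001 -0.    -0.   ]
-0.08 [ 541.7 -239.9] top [ 535.3 -240.8] -26.33
-0.06 [ 539.9 -240.2] top [ 535.2 -240.9] -26.1
-0.04 [ 538.2 -240.5] top [ 535.  -240.9] -25.82
-0.02 [ 536.4 -240.7] top [ 534.8 -241. ] -25.53
0 [ 534.7 -241.1] top [ 534.7 -241.1] -25.21
0.02 [ 532.8 -241.4] top [ 534.4 -241.1] -24.87
0.04 [ 530.9 -241.7] top [ 534.1 -241.3] -24.54
0.06 [ 529.1 -241.9] top [ 533.8 -241.3] -24.24
0.08 [ 527.1 -242.1] top [ 533.4 -241.2] -23.94
```

View pics/m7.png

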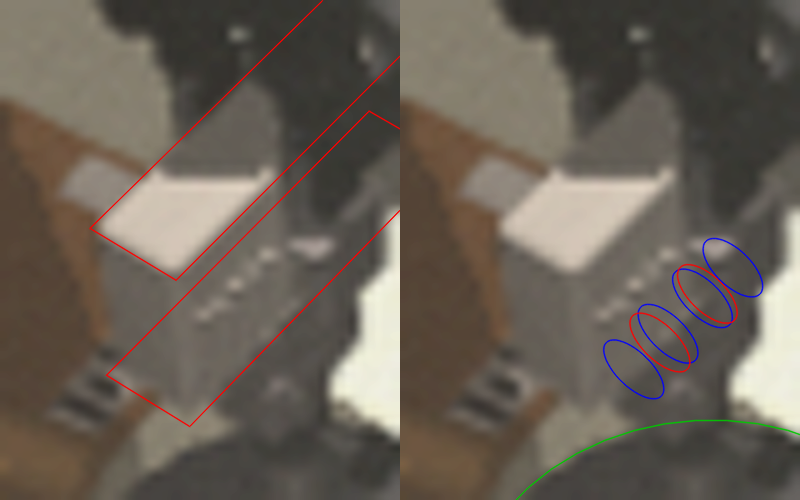

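The lamp top sits at about (100,232) to (175,272), within 1 px of the model, with the knuckle in the fork. One last check of tilt from the lamp's vertical edges.

```bash
python3 - <<'E'
from e import *
im=cv2.GaussianBlur(cv2.imread("pics/scene5.png").astype(float),(0,0),.6)
Z=227.56-62.7
def prof(e0,e1,c):
    # per-row edge column near the model line
    out=[]
    P=proj("scene",pose([534.9,-242.7,Z,.14,0],np.linspace(e0,e1,60)))
    for v in range(int(P[:,1].min())+3,int(P[:,1].max())-2):
        u0=np.interp(v,P[:,1],P[:,0]); us=u0+np.arange(-2,4.01,.1)
        g=np.abs(np.gradient(c[v],axis=0)); g=g.sum(1) if g.ndim>1 else g
        w=np.interp(us,np.arange(640),g)**3; out.append((v,u0,(w*us).sum()/w.sum()))
    o=np.array(out); k=np.polyfit(o[:,0],o[:,2]-o[:,1],1); print((o[:,2]-o[:,1]).round(1),"extra slope",k[0].round(3),"-> tilt(rad, +=bottom to -x)",(-k[0]*.2/.22).round(3))
prof([-15,-60,88],[-15,-60,35],im); prof([15,-60,88],[15,-60,28],im)
E
```

```text
[ 3.2  1.6 -0.  -0.3 -0.3 -0.1  0.1] extra slope -0.459 -> tilt(rad, +=bottom to -x) 0.417
[ 1.6  1.7 -0.7 -0.4 -0.5 -0.6 -0.5  0.7  2.9] extra slope 0.04 -> tilt(rad, +=bottom to -x) -0.036
```

```bash
python3 -c "
from workcell import manip
print(manip.hand_in())"
```

```text
the job is handed in; nothing more can be done
None
```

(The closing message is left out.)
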